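# Lock the fixture with the slotted spindle

## Task

Take the flat screwdriver out of its stand, set it into the guide bush and turn it under light pressure, never pressing the spring-loaded spindle to the bottom of its spring, until the blade drops fully into the hidden slot; then turn clockwise until the brass retaining finger has swung over the fixture to its stop, without forcing it. Move the finger only through the spindle, put the screwdriver back upright in its stand, fully home, and leave the other things where they are.

Things in the scene. Friction and masses are not known exactly. Their poses are not given: they have to be found in the camera images.
- driver: flat screwdriver, 130 mm long, 90 g; origin at the centre of the blade tip, +z up to the handle. Blade 12 mm wide (own x), 2.4 mm thick (own y), its lowest 7 mm free below the round shank (diameter 12 mm, tapered at its foot; full from 11 to 60 mm above the tip). At the start it hangs upright in the stand on its handle's shoulder, tip 8 mm above the bench
- driver_grip (a point): middle of the red square handle, on its axis 100 mm above the blade tip; same axes as the screwdriver. Handle 24 x 24 mm, faces across own x and y, from 60 mm (shoulder) to 126 mm above the tip
- stand: fixed blue block 70 x 70 x 68 mm high; origin at the centre of its underside; a vertical through hole of 15.5 mm diameter in the middle with a chamfered mouth holds the screwdriver
- station: fixed clamping station: aluminium plate 120 (own x) x 210 (own y) x 12 mm; origin at the centre of its underside. The fixture's nest of four pins is at own y = +35 mm; a dark tower with the guide bush stands at own y = -55 mm
- bore_mouth (a point): centre of the top mouth of the steel guide bush on the station, on the spindle's axis, 92 mm above the bench; z up. The mouth is a funnel 8 mm deep, about 22 mm across, narrowing to a vertical bore of 13.2 mm diameter
- finger (a joint): angle of the brass retaining finger under the bush, which turns with the spindle: 0 at the start (off the fixture, resting on its back stop), growing clockwise seen from above to 1.2 rad (over the fixture's rim, at the stop). The finger is 52 mm long from the axis, 12 mm wide, and passes above the fixture without touching it
- brass_fixture_b: brass ring fixture with a grey wafer, 111 mm across, 31 mm high, loose in the nest; origin at the centre of its underside
- petri_dish: small clear dish, 55 mm across, 12 mm high, loose bystander; origin under its centre
- collar: grey metal collar, 58 mm across, 14 mm high, loose bystander; origin under its centre
- tape: roll of blue tape, 100 mm across, 19 mm high, loose bystander; origin under its centre
- adjuster (a joint): angle of the slotted spindle from its start, same as the finger's; tells nothing of the slot's direction. Turns only clockwise seen from above, 1.2 rad to a solid stop, with about 0.05 N m, and stays where it is left
- spindle_face (a point): centre of the spindle's flat face in the bush, 26 mm below the mouth. Sprung, see spindle_head. A slot 4.4 mm wide, 6 mm deep crosses it, in a new unknown direction each time: a turned blade stays on the face until within about 0.15 rad of the slot (less if off centre), then the face springs up round it and the pressure falls off. Fully seated tip: 6 mm below the face, at light pressure
- spindle_head (a joint): how far the sprung spindle is pressed down, m: 0 at rest, 0.0045 at the bottom of its spring. It takes 2.5 N to start and 1 N more for each mm (7 N at the bottom, then solid)

How it is judged:
By the outcome, as a careful person would: the job done as asked, in the order asked, and still so for the second after the job is handed in, with the robot touching nothing.
It also fails if it takes over 67 s, if anything falls off the work surface, if the arm or the gripper's body presses on something with over 40 N, if the wrist force passes 120 N, or if a joint passes its speed limit or range.

## Robot

A 6-joint arm with a two-finger parallel gripper is mounted at the origin on a cart in front of the work surface, level with it; the furniture and walls round the work are solid. World frame = base frame: x ahead of the robot, y to its left, z up, the work surface at z = 0. Lengths are in m, angles in rad, forces in N, time in s.
With the tool pointing down it reaches from about 0.325 to 0.9 m from the base axis. Payload 6.1 kg.
Tool frame: the origin (TCP) lies at the very end of the fingers, on their centre line; the grasp point (between the pads) lies 19 mm behind it; z points along the fingers, y is the line along which they close (so a half turn about z gives the same grasp; the last joint's range is limited). The gripper opens to 87 mm and grips with 3 to 60 N. Pads are 19 mm wide; open, the fingers measure 117 mm over their backs; the gripper's body (75 mm by 190 mm) begins 51 mm behind the grasp point.
Start: joints at [-1.437, 0.22, 1.526, -0, 1.395, -0.126], TCP at [0.161, -0.604, 0.223] pointing down, gripper open.
Joint ranges: [-2.98, 2.98], [-0.91, 2.08], [0.09, 2.57], [-1.24, 4.39], [0.2, 2.65], [-2.68, 2.68]. Speed limits (rad/s): [2.57, 2.57, 3.01, 3.14, 3.14, 3.14].

## Interface

Orientations are given as a rotation vector (axis times angle).
In Python, from bench import * gives the robot as it stands.
- The arm moves only by the tool carry_out, never from a script. Its argument "increments" is a list of rows, each an object with "offset": the shift along the world's x, y, z in mm, a list of three; "twist": the turn about the world's z in degrees. In form: [{"offset": [x, y, z], "twist": twist}, ...]. A call has 1 to 5 rows; each row shifts and turns the commanded pose from where the row before left it; what a row does not reach is not made up. A row lasts 1/8 s, in which the tool goes at most 62.5 mm and 10.7 degrees, less where a joint would pass 70% of its speed; a pose out of reach is approached as far as the arm can. A call with a gripper value outside its range is refused whole. "hand" is the closure, from -1 (fully open) to 1 (shut), set as the call begins (left out, the last holds). The fingers move at their own pace and stop on an object; "newtons" is the grip in N (left out, the last holds). Time passes only in rows, so rows that do not move let the fingers close. It gives the time, the measured TCP pose, the force, the opening and the grip force at its end, in the units of the state.
- sense(): the state, without advancing time (a new reading comes with each control period).
- capture(name): name is "scene" or "top"; returns the picture (480x640x3 uint8, red, green, blue); there is no depth.
- camera_params(name): a dict with "camera_matrix" (3x3 intrinsics, pixels), "D" ([k1, k2, p1, p2, k3] as OpenCV has them; the pictures are not rectified), "xyz" and "attitude" of the camera in the world. Camera axes: x right, y down, z forward; pixel columns grow to the right and rows downward; lengths in m; the calibration is good to about 2 mm. A picture is of the moment at which its call begins. camera_params takes no time and is no camera call.
- hand_in(): hands the job in; it is judged then, once.
Trained networks look in the newest picture that a camera, given by its name, has taken for a name from the list of things; names that differ only in an ending like _2 or _b are one class to them, and where a whole thing is asked for, a point or a joint stands for the part that bears it (a point fixed in the world has none). Each returns a list of dicts, best first, with "conf" (0 to 1); they miss things now and then, are a little off and sometimes report something else, mostly with a low value. They report only what shows in the picture. A call takes as long as a camera call.
- masks_of(camera, thing): "mask" (480x640 bool, what is visible of it) and "box" ([centre column, centre row, width, height] in pixels, round what is visible of it).
- pinpoint(camera, thing): "uv" ([column, row] in pixels: a listed point, or the origin of a listed thing).
The state is a dict: "time_s": time; "joint_pos": joint angles; "joint_velocities": joint speeds; "joint_torque": joint torques, N m; "tool_pos": TCP position; "tcp_rot": TCP orientation; "contact_force": force on the tool from outside, world axes, zero at the start; "ft_torque": the same for the moment, N m; "grip_width": finger opening in m; "finger_force": force on a finger pad.
Only numpy, scipy, OpenCV 4.12 (cv2) and the standard library are available. Lean on these libraries where they do the work, as an engineer would, in place of code of your own. Each camera call takes 0.05 s, during which the arm holds its last target. There are 200 camera calls.

## Working session

There is one attempt and no reset: what is moved stays moved. The work goes in short steps, Python scripts to look and compute and a tool call to move; the robot and the scene stay as the last step left them, time stands still between calls to the robot, and variables do not carry over. Pictures are saved under pics/ and viewed, at most 10 in all, crops included, and the job is handed in when it is done.

Besides the shell and the picture viewer there is one more tool, called as name([rows], argument=value, ...), one row to a line, values as JSON. carry_out: Moves the arm, as the interface text tells. Its arguments: {"type":"object","properties":{"increments":{"type":"array","items":{"type":"object","properties":{"offset":{"type":"array","items":{"type":"number"}},"twist":{"type":"number"}}}},"hand":{"type":"number"},"newtons":{"type":"number"}},"required":["increments"]}

```bash
mkdir -p pics; ls
cat > h.py <<'E'
from bench import *
import numpy as np, cv2
from scipy.spatial.transform import Rotation as R
def ray(c,uv):
    p=camera_params(c);K=np.array(p["camera_matrix"],float);D=np.array(p["D"],float)
    q=cv2.undistortPoints(np.array([[uv]],float),K,D)[0,0]
    a=np.array(p["attitude"],float)
    M=R.from_rotvec(a).as_matrix() if a.size==3 else a.reshape(3,3)
    d=M@np.array([q[0],q[1],1.]);return np.array(p["xyz"],float),d/np.linalg.norm(d)
def atz(c,uv,z):
    o,d=ray(c,uv);return o+d*(z-o[2])/d[2]
def tri(u1,u2):
    o1,d1=ray("scene",u1);o2,d2=ray("top",u2)
    A=np.stack([d1,-d2],1);s=np.linalg.lstsq(A,o2-o1,rcond=None)[0]
    a=o1+d1*s[0];b=o2+d2*s[1];return (a+b)/2,np.linalg.norm(a-b)
E
python3 - <<'E'
from h import *
for c in("scene","top"):
    im=capture(c);cv2.imwrite(f"pics/{c}0.png",im[:,:,::-1]);p=camera_params(c);print(c,p["xyz"],p["attitude"],p["camera_matrix"])
Z={"driver_grip":.108,"bore_mouth":.092,"stand":0,"station":0,"brass_fixture_b":.012,"driver":.008,"petri_dish":0,"collar":0,"tape":0}
for t,z in Z.items():
    r={}
    for c in("scene","top"):
        l=pinpoint(c,t)
        if l:
            r[c]=l[0]["uv"];print(t,c,np.round(l[0]["uv"],1),round(l[0]["conf"],2),np.round(atz(c,r[c],z),4))
    if len(r)==2:print("  tri",np.round(tri(r["scene"],r["top"])[0],4))
s=sense();print(s["tool_pos"],s["tcp_rot"],s["time_s"],s["contact_force"])
E
```

```text
pics
scene [0.0121598  0.55431322 0.71587545] [-1.13783249  2.31957917 -1.04343126] [[517.74391872   0.         318.30844442]
 [  0.         517.74391872 241.5763575 ]
 [  0.           0.           1.        ]]
top [0.49487695 0.09823977 1.28651673] [-2.17043778  2.19833359 -0.05787357] [[562.27925004   0.         317.07494706]
 [  0.         562.27925004 245.51288225]
 [  0.           0.           1.        ]]
driver_grip scene [242.2 336.4] 0.9 [0.4507 0.3482 0.108 ]
driver_grip top [202.6 300. ] 0.53 [0.4575 0.3524 0.108 ]
  tri [0.4553 0.35   0.1052]
bore_mouth scene [398.  227.3] 0.65 [ 0.5021 -0.0213  0.092 ]
bore_mouth top [375.4 275.2] 0.97 [ 0.5057 -0.0132  0.092 ]
  tri [ 0.5027 -0.0157  0.0948]
stand scene [247.7 375. ] 0.89 [0.4573 0.345  0.    ]
stand top [214.3 298.2] 0.62 [0.4581 0.3485 0.    ]
  tri [0.4572 0.3468 0.0019]
brass_fixture_b scene [362.4 286.6] 0.95 [0.4823 0.0781 0.012 ]
brass_fixture_b top [334.2 286.4] 0.88 [0.4823 0.0731 0.012 ]
  tri [0.4835 0.0743 0.0083]
driver top [213.3 299.7] 0.69 [0.4549 0.3492 0.008 ]
petri_dish scene [475.2 263.4] 0.97 [ 0.4018 -0.149   0.    ]
petri_dish top [434.6 321.3] 0.6 [ 0.3989 -0.1561  0.    ]
  tri [ 0.4012 -0.1546 -0.0031]
collar scene [244.9 256.1] 0.57 [0.6971 0.2015 0.    ]
collar top [278.9 197.2] 0.83 [0.6893 0.1976 0.    ]
  tri [0.691  0.2005 0.0035]
tape scene [292.7 227.8] 0.77 [0.7102 0.0739 0.    ]
tape top [336.  187.4] 0.7 [0.7102 0.0654 0.    ]
  tri [ 0.7133  0.0678 -0.0055]
[ 0.16053778 -0.60402734  0.22254284] [ 3.11511412e+00  4.06960149e-01 -3.98717508e-05] 1.0 [ 0.41421507 -0.43576448  0.49804932]
```

View pics/top0.png

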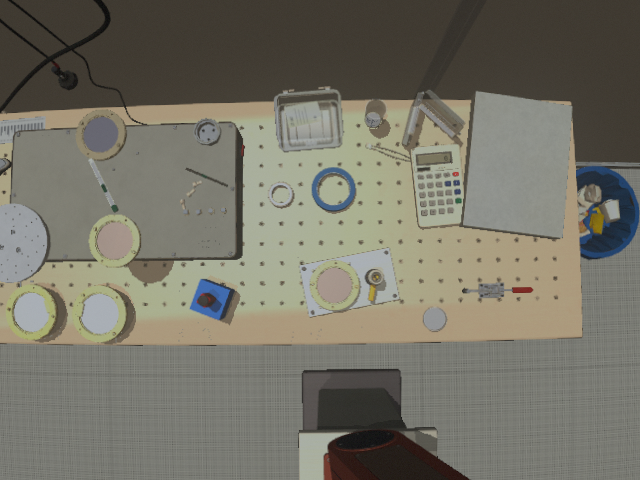

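View pics/scene0.png

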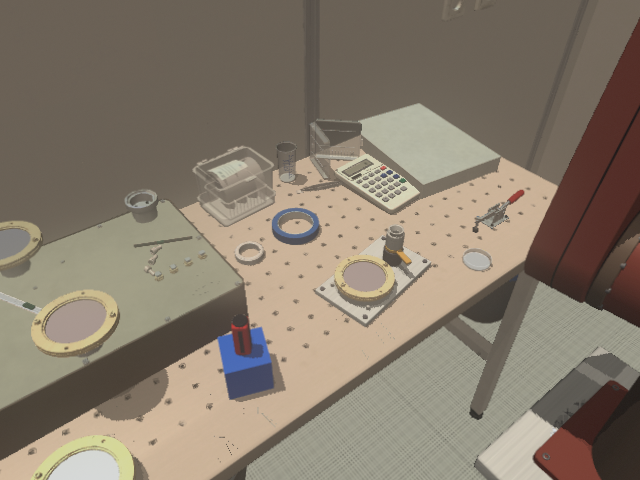

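Run:
```python
from h import *
from h import masks_of
capture("top");capture("scene")
for t,z in(("driver",.134),("stand",.068),("station",.012)):
  for c in("top","scene"):
    for m in masks_of(c,t)[:1]:
        k=m["mask"].astype(np.uint8);print(t,c,m["box"],m["conf"])
        cs=max(cv2.findContours(k,0,1)[0],key=cv2.contourArea)
        b=cv2.boxPoints(cv2.minAreaRect(cs));w=np.array([atz(c,p,z)[:2] for p in b]);print(np.round(w,4).tolist())
        print([round(np.degrees(np.arctan2(*(w[(i+1)%4]-w[i])[::-1])),1) for i in range(2)])
im=capture("top");cr=cv2.resize(im[250:350,150:250],(600,600),interpolation=cv2.INTER_CUBIC)
cv2.imwrite("pics/c1.png",cr[:,:,::-1])
```

```text
driver top [207.0, 301.6, 18.8, 17.1] 0.52
[[0.4527, 0.3615], [0.479, 0.348], [0.4648, 0.3197], [0.4385, 0.3332]]
[np.float64(-27.2), np.float64(-116.6)]
driver scene [241.0, 335.1, 18.4, 38.4] 0.98
[[0.4758, 0.3505], [0.4637, 0.3281], [0.3994, 0.3604], [0.4109, 0.381]]
[np.float64(-118.3), np.float64(153.4)]
stand top [209.4, 300.1, 47.5, 41.1] 0.87
[[0.4352, 0.3917], [0.5076, 0.3681], [0.4827, 0.2907], [0.4107, 0.3143]]
[np.float64(-18.1), np.float64(-107.8)]
stand scene [245.5, 363.1, 59.7, 68.4] 0.67
[[0.5056, 0.3679], [0.4766, 0.2958], [0.37, 0.3427], [0.398, 0.4065]]
[np.float64(-111.9), np.float64(156.3)]
station top [349.3, 282.9, 99.6, 72.3] 0.67
[[0.547, 0.0754], [0.5709, -0.0526], [0.451, -0.0744], [0.4276, 0.0532]]
[np.float64(-79.5), np.float64(-169.7)]
station scene [377.4, 280.9, 119.1, 84.8] 0.75
[[0.5284, 0.1577], [0.5985, -0.1003], [0.4464, -0.0713], [0.402, 0.162]]
[np.float64(-74.8), np.float64(169.2)]
```

View pics/c1.png

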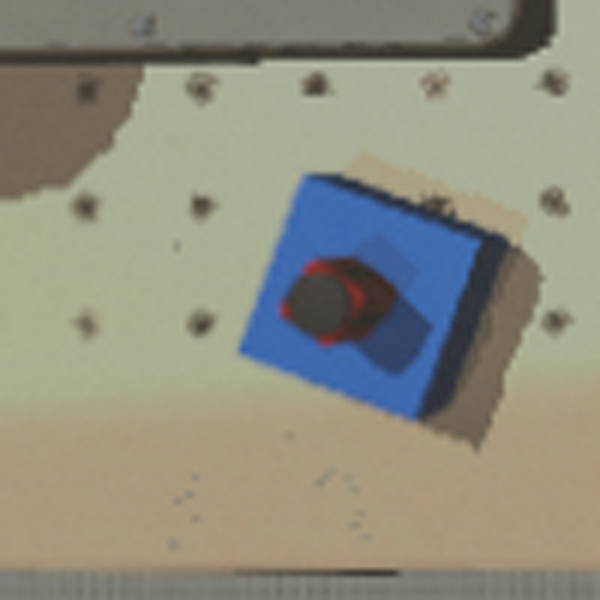

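```bash
cat >> h.py <<'E'
def proj(c,P):
    p=camera_params(c);a=np.array(p["attitude"],float);M=R.from_rotvec(a).as_matrix()
    rv=cv2.Rodrigues(M.T)[0];t=-M.T@np.array(p["xyz"],float)
    return cv2.projectPoints(np.array(P,float),rv,t,np.array(p["camera_matrix"],float),np.array(p["D"],float))[0][:,0]
def prism(c,x,y,yaw,h,z0,z1,S=8):
    q=[(x+r*np.cos(yaw+k*np.pi/2+np.pi/4),y+r*np.sin(yaw+k*np.pi/2+np.pi/4),z) for r in[h*2**.5] for k in range(4) for z in(z0,z1)]
    m=np.zeros((480*S,640*S),np.uint8);u=(proj(c,q)+.5)*S
    cv2.fillConvexPoly(m,cv2.convexHull(u.astype(np.int32)),1)
    return cv2.resize(m.astype(np.float32),(640,480),interpolation=cv2.INTER_AREA)
E
python3 - <<'E'
from h import *
from scipy.optimize import minimize
ims={c:capture(c) for c in("scene","top")}
for name,box in (("driver",.012),):
  M={c:masks_of(c,name)[0]["mask"].astype(np.float32) for c in ims}
  for cs in (("scene",),("top",),("scene","top")):
    best=[]
    for yd in range(-90,0,10):
        f=lambda v:sum(np.abs(prism(c,v[0]/1e3,v[1]/1e3,np.radians(yd),.012,.068,.134,4)-M[c]).sum() for c in cs)
        r=minimize(f,[455,350],method="Nelder-Mead",options=dict(initial_simplex=[[455,350],[463,350],[455,358]],maxiter=25));best.append((yd,round(r.fun,1),*np.round(r.x,1)))
    print(cs);print(*best,sep="\n")
a=cv2.resize(ims["scene"][308:362,215:269],(400,400),interpolation=cv2.INTER_NEAREST)
b=cv2.resize(ims["top"][283:318,190:225],(400,400),interpolation=cv2.INTER_NEAREST)
d=np.clip(np.hstack([a,b]).astype(float)*1.8,0,255)
cv2.imwrite("pics/c2.png",d[:,:,::-1])
E
```

```text
('scene',)
(-90, np.float64(178.1), np.float64(459.8), np.float64(345.4))
(-80, np.float64(209.0), np.float64(458.8), np.float64(345.1))
(-70, np.float64(216.2), np.float64(459.1), np.float64(344.5))
(-60, np.float64(207.2), np.float64(459.1), np.float64(344.7))
(-50, np.float64(174.9), np.float64(459.5), np.float64(344.4))
(-40, np.float64(123.4), np.float64(460.8), np.float64(343.8))
(-30, np.float64(69.6), np.float64(460.5), np.float64(343.8))
(-20, np.float64(76.9), np.float64(460.0), np.float64(344.9))
(-10, np.float64(130.0), np.float64(459.5), np.float64(345.5))
('top',)
(-90, np.float64(53.2), np.float64(458.2), np.float64(345.8))
(-80, np.float64(59.3), np.float64(458.0), np.float64(346.3))
(-70, np.float64(50.7), np.float64(457.4), np.float64(345.9))
(-60, np.float64(42.1), np.float64(457.4), np.float64(345.8))
(-50, np.float64(36.7), np.float64(457.6), np.float64(346.2))
(-40, np.float64(34.8), np.float64(458.2), np.float64(346.3))
(-30, np.float64(33.8), np.float64(457.4), np.float64(345.7))
(-20, np.float64(36.9), np.float64(457.5), np.float64(345.5))
(-10, np.float64(43.9), np.float64(458.2), np.float64(345.8))
('scene', 'top')
(-90, np.float64(236.1), np.float64(459.3), np.float64(345.2))
(-80, np.float64(269.6), np.float64(458.9), np.float64(345.4))
(-70, np.float64(275.4), np.float64(459.0), np.float64(345.2))
(-60, np.float64(254.5), np.float64(458.1), np.float64(345.3))
(-50, np.float64(224.4), np.float64(458.7), np.float64(344.7))
(-40, np.float64(170.6), np.float64(458.9), np.float64(344.9))
(-30, np.float64(120.5), np.float64(459.1), np.float64(344.3))
(-20, np.float64(124.8), np.float64(458.5), np.float64(345.3))
(-10, np.float64(178.8), np.float64(458.8), np.float64(345.4))[ WARN:0@9.961] global loadsave.cpp:1063 imwrite_ Unsupported depth image for selected encoder is fallbacked to CV_8U.
```

View pics/c2.png

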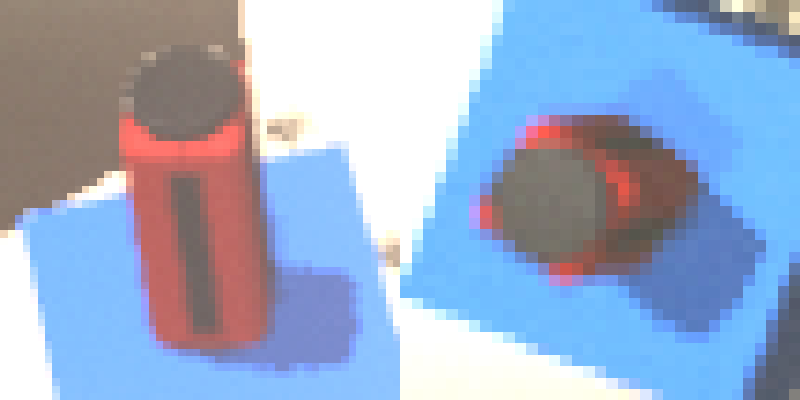

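The scene crop shows one red handle face square to the camera. That puts the handle yaw at about -26° (mod 90) and the driver axis near (0.459, 0.345). Moving towards the stand.

carry_out([
  {"offset": [28,48,0],"twist": 9},
  {"offset": [28,48,0],"twist": 9},
  {"offset": [28,48,0],"twist": 9},
  {"offset": [28,48,0],"twist": 9},
  {"offset": [28,48,0],"twist": 9},
], hand=-1)

```text
time_s: 2.28
tool_pos: [0.3012, -0.3625, 0.2228]
tcp_rot: [2.718, 1.574, 0.0]
contact_force: [1.3, -0.2, 0.7]
grip_width: 0.0872
finger_force: 0.0
```

carry_out([
  {"offset": [14,54,0],"twist": 9},
  {"offset": [14,54,0],"twist": 9},
  {"offset": [14,54,0],"twist": 9},
  {"offset": [14,54,0],"twist": 9},
  {"offset": [14,54,0],"twist": 9},
])

```text
time_s: 2.9
tool_pos: [0.3708, -0.0924, 0.223]
tcp_rot: [1.908, 2.494, 0.001]
contact_force: [1.5, -0.7, 0.3]
grip_width: 0.0871
finger_force: 0.0
```

carry_out([
  {"offset": [14,54,0],"twist": 9},
  {"offset": [14,54,0],"twist": 9},
  {"offset": [14,54,0],"twist": 9},
  {"offset": [14,54,0],"twist": 9},
  {"offset": [14,54,0],"twist": 9},
])

```text
time_s: 3.52
tool_pos: [0.4409, 0.178, 0.2229]
tcp_rot: [0.807, 3.035, 0.0]
contact_force: [1.7, -0.7, 0.1]
grip_width: 0.0869
finger_force: 0.0
```

carry_out([
  {"offset": [5,55,0],"twist": 4},
  {"offset": [6,55,0],"twist": 0},
  {"offset": [7,57,0],"twist": 0},
  {"offset": [0,0,-20],"twist": 0},
  {"offset": [0,0,0],"twist": 0},
])

```text
time_s: 4.15
tool_pos: [0.4569, 0.3419, 0.1999]
tcp_rot: [-0.708, -3.057, 0.006]
contact_force: [0.4, 0.3, -0.0]
grip_width: 0.0872
finger_force: 0.0
```

Run:
```python
from h import *
s=sense();print(s["tool_pos"],s["joint_pos"])
im=capture("scene");capture("top")
x,y,z=s["tool_pos"]
l=pinpoint("scene","driver_grip");print(l[:1]);print(atz("scene",l[0]["uv"],.108)) if l else 0
for a in ((.4588,.345),):
    for zz in(.068,.134):cv2.circle(im,tuple(int(round(v)) for v in proj("scene",[[*a,zz]])[0]),1,(0,255,0),-1)
u=proj("scene",[[x,y,z]])[0];print(u);cv2.circle(im,tuple(int(round(v)) for v in u),1,(255,255,0),-1)
cv2.imwrite("pics/c3.png",cv2.resize(im[200:400,150:350],(600,600),interpolation=cv2.INTER_CUBIC)[:,:,::-1])
```

```text
[0.4568989  0.34188177 0.19986542] [ 5.04508347e-01  1.12635528e-01  1.69139604e+00 -5.00249024e-04
  1.34278326e+00 -6.11157095e-01]
[{'uv': [242.9, 334.7], 'conf': 0.56}]
[0.45272281 0.34574884 0.108     ]
[237.68764907 288.74886801]
```

View pics/c3.png

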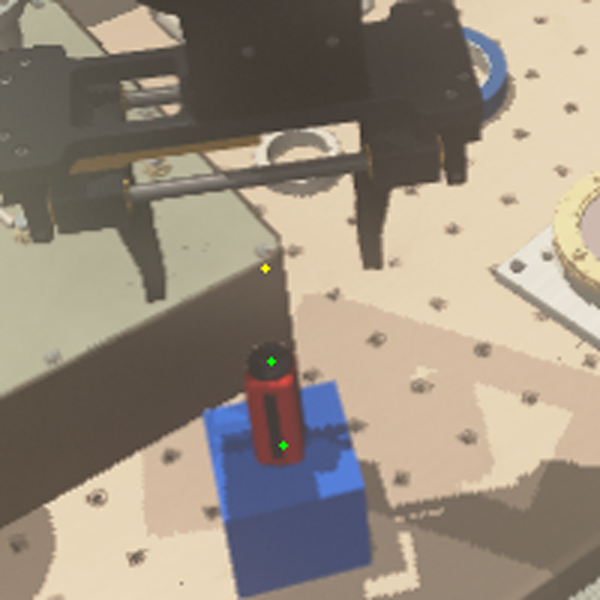

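The gripper straddles the handle, with the handle top at (270, 362) in the crop and the TCP mark directly above it. Descending and gripping.

carry_out([
  {"offset": [1,2,-37],"twist": 0},
  {"offset": [0,0,-37],"twist": 0},
  {"offset": [0,0,-37],"twist": 0},
  {"offset": [0,0,0],"twist": 0},
])

```text
time_s: 4.8
tool_pos: [0.4578, 0.3428, 0.0893]
tcp_rot: [-0.711, -3.056, 0.006]
contact_force: [1.1, 0.7, -0.6]
grip_width: 0.087
finger_force: 0.0
```

carry_out([
  {"offset": [0,0,0],"twist": 0},
  {"offset": [0,0,0],"twist": 0},
  {"offset": [0,0,0],"twist": 0},
  {"offset": [0,0,0],"twist": 0},
  {"offset": [0,0,0],"twist": 0},
], hand=1, newtons=25)

```text
time_s: 5.42
tool_pos: [0.4596, 0.3451, 0.0917]
tcp_rot: [0.709, 3.06, 0.0]
contact_force: [0.0, 0.3, 0.1]
grip_width: 0.0453
finger_force: 0.0
```

carry_out([
  {"offset": [0,0,0],"twist": 0},
  {"offset": [0,0,0],"twist": 0},
  {"offset": [0,0,0],"twist": 0},
  {"offset": [0,0,0],"twist": 0},
  {"offset": [0,0,0],"twist": 0},
])

```text
time_s: 6.05
tool_pos: [0.4595, 0.345, 0.0915]
tcp_rot: [-0.71, -3.06, 0.0]
contact_force: [-0.4, 0.8, -1.3]
grip_width: 0.0239
finger_force: 25.0
```

carry_out([
  {"offset": [0,0,15],"twist": 0},
  {"offset": [0,0,25],"twist": 0},
  {"offset": [0,0,35],"twist": 0},
  {"offset": [0,0,40],"twist": 0},
  {"offset": [0,0,0],"twist": 0},
])

```text
time_s: 6.68
tool_pos: [0.4619, 0.3463, 0.2121]
tcp_rot: [0.708, 3.054, 0.009]
contact_force: [-0.2, 0.5, -1.3]
grip_width: 0.024
finger_force: 25.0
```

Run:
```python
from h import *
s=sense();print(s["tool_pos"],s["contact_force"],s["grip_width"])
a=capture("top");b=capture("scene")
cr=lambda im,u,v,h:cv2.resize(im[v-h:v+h,u-h:u+h],(400,400),interpolation=cv2.INTER_CUBIC)
cv2.imwrite("pics/c4.png",np.hstack([cr(a,375,280,20),cr(b,397,240,20)])[:,:,::-1])
for c in("top","scene"):
    l=pinpoint(c,"bore_mouth");print(c,[(p["uv"],p["conf"],np.round(atz(c,p["uv"],.092),4)) for p in l[:1]])
    for t in ("driver",):
        l=pinpoint(c,t);print(c,t,[(p["uv"],p["conf"]) for p in l[:1]], proj(c,[[s["tool_pos"][0],s["tool_pos"][1],s["tool_pos"][2]-.0835]]))
```

```text
[0.46191118 0.34634647 0.21208838] [-0.23943795  0.45051748 -1.31349162] 0.02396352883882115
top [([375.0, 278.3], 0.78, array([ 0.4991, -0.0122,  0.092 ]))]
top driver [] [[203.3801015  298.19274559]]
scene [([397.0, 225.8], 0.65, array([ 0.5063, -0.0229,  0.092 ]))]
scene driver [([240.8, 327.6], 0.86)] [[237.92251739 321.93229464]]
```

View pics/c4.png

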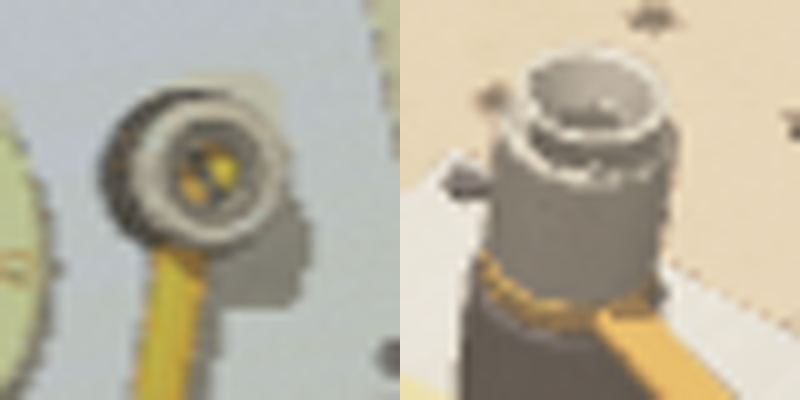

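Run:
```python
from h import *
print(tri((396,229),(375.7,276)),atz("top",(375.7,276),.092),atz("scene",(396,229),.092))
s=sense();print(s["tool_pos"],s["tcp_rot"],s["joint_pos"][5],s["contact_force"])
```

```text
(array([ 0.50285952, -0.01496305,  0.09068759]), np.float64(0.0030507570345952714)) [ 0.50395422 -0.01378421  0.092     ] [ 0.5007966  -0.01489492  0.092     ]
[0.4586681  0.34447172 0.20493193] [-0.70927698 -3.05826733  0.00314979] -0.6082736316713607 [-0.11440737  0.1823652  -1.42133246]
```

carry_out([
  {"offset": [6,-50,0],"twist": 10},
  {"offset": [6,-52,0],"twist": 10},
  {"offset": [6,-52,0],"twist": 10},
  {"offset": [6,-52,0],"twist": 10},
  {"offset": [6,-52,0],"twist": 10},
], newtons=40)

```text
time_s: 7.6
tool_pos: [0.4888, 0.087, 0.2056]
tcp_rot: [0.65, -3.072, -0.0]
contact_force: [1.1, 0.3, -0.6]
grip_width: 0.0238
finger_force: 40.0
```

carry_out([
  {"offset": [6,-52,0],"twist": 10},
  {"offset": [7,-50,0],"twist": 10},
  {"offset": [0,0,0],"twist": 0},
  {"offset": [0,0,0],"twist": 0},
  {"offset": [0,0,0],"twist": 0},
])

```text
time_s: 8.22
tool_pos: [0.502, -0.0112, 0.2061]
tcp_rot: [1.161, -2.918, -0.001]
contact_force: [0.4, 0.0, -1.1]
grip_width: 0.0236
finger_force: 40.0
```

Run:
```python
from h import *
a=capture("top");b=capture("scene")
s=sense();print(s["tool_pos"],s["tcp_rot"],s["joint_pos"][5],s["contact_force"],s["ft_torque"],s["time_s"])
x,y,z=s["tool_pos"]
for P in([x,y,z-.0835],[.5025,-.0145,.092]):
    u=proj("scene",[P])[0];print(u);cv2.circle(b,tuple(int(round(v)) for v in u),0,(0,255,0),-1)
cv2.imwrite("pics/c5.png",cv2.resize(b[160:260,345:445],(600,600),interpolation=cv2.INTER_CUBIC)[:,:,::-1])
```

```text
[ 0.50220211 -0.01115146  0.20636962] [ 1.16263049e+00 -2.91828026e+00 -5.41204494e-04] -2.508510341053701 [ 0.0688885   0.30658087 -1.80663584] [ 0.15507833 -0.09240923  0.03183442] 8.325
[395.79113062 216.48054372]
[395.2035377  228.61354387]
```

View pics/c5.png

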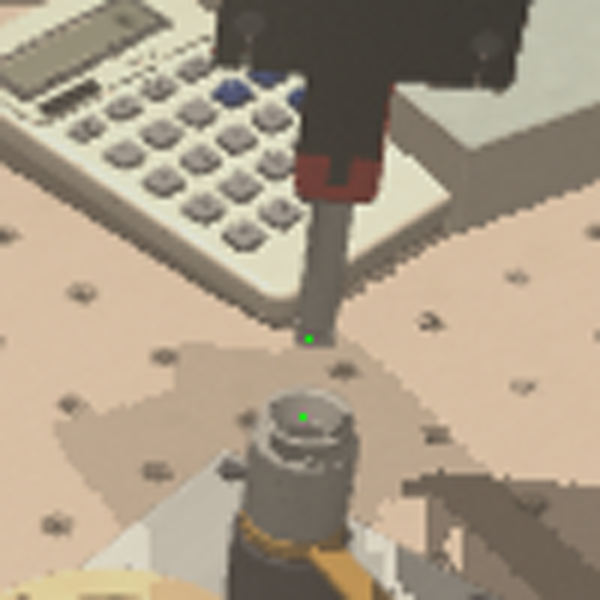

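The tip is at (317, 342) in the crop and the mouth at (310, 412). They are nearly aligned, so I'm descending into the funnel with small corrections.

carry_out([
  {"offset": [2,-2,-15],"twist": 0},
  {"offset": [0,0,-10],"twist": 0},
  {"offset": [0,0,-10],"twist": 0},
  {"offset": [0,0,-3],"twist": 0},
  {"offset": [0,0,-3],"twist": 0},
])

```text
time_s: 8.95
tool_pos: [0.5043, -0.0144, 0.1654]
tcp_rot: [1.161, -2.919, -0.0]
contact_force: [-1.7, -0.5, -0.3]
grip_width: 0.0236
finger_force: 40.0
```

```bash
cat > s.py <<'E'
from h import *
s=sense();y=np.degrees(2*np.arctan2(s["tcp_rot"][1],s["tcp_rot"][0]))
print(np.round(s["tool_pos"]*1000 if hasattr(s["tool_pos"],"shape") else np.array(s["tool_pos"])*1000,2),"yaw",round(y,1),"F",np.round(s["contact_force"],2),"M",np.round(s["ft_torque"],3),"j6",round(s["joint_pos"][5],2),s["time_s"])
E
python3 s.py
```

```text
[504.33 -14.43 165.38] yaw -136.6 F [-1.73 -0.46 -0.34] M [ 0.005  0.179 -0.004] j6 -2.51 8.95
```

carry_out([
  {"offset": [-0.7,-0.3,0],"twist": 0},
  {"offset": [0,0,-2],"twist": 0},
  {"offset": [0,0,0],"twist": 0},
])

```text
time_s: 9.32
tool_pos: [0.5038, -0.0146, 0.1636]
tcp_rot: [-1.161, 2.919, -0.0]
contact_force: [0.2, -0.2, -0.8]
grip_width: 0.0238
finger_force: 40.0
```

carry_out([
  {"offset": [0,0,-2],"twist": 0},
  {"offset": [0,0,-2],"twist": 0},
  {"offset": [0,0,0],"twist": 0},
])

```text
time_s: 9.7
tool_pos: [0.5035, -0.0146, 0.1593]
tcp_rot: [1.161, -2.919, -0.0]
contact_force: [-0.2, 0.5, -0.8]
grip_width: 0.0237
finger_force: 40.0
```

```bash
python3 s.py
```

```text
[503.5  -14.62 159.26] yaw -136.6 F [-0.24  0.47 -0.83] M [ 0.169 -0.134  0.005] j6 -2.51 9.7
```

carry_out([
  {"offset": [0,0,-3],"twist": 0},
  {"offset": [0,0,-2],"twist": 0},
  {"offset": [0,0,-1],"twist": 0},
  {"offset": [0,0,0],"twist": 0},
])

```text
time_s: 10.2
tool_pos: [0.5036, -0.0146, 0.1534]
tcp_rot: [1.161, -2.919, -0.0]
contact_force: [-0.1, 0.4, -0.8]
grip_width: 0.0237
finger_force: 40.0
```

carry_out([
  {"offset": [0,0,-1],"twist": 0},
  {"offset": [0,0,-1],"twist": 0},
  {"offset": [0,0,0],"twist": 0},
  {"offset": [0,0,0],"twist": 0},
])

```text
time_s: 10.7
tool_pos: [0.5037, -0.0146, 0.1515]
tcp_rot: [1.161, -2.919, -0.0]
contact_force: [0.0, -0.2, -0.5]
grip_width: 0.0238
finger_force: 40.0
```

```bash
python3 s.py
```

```text
[503.66 -14.65 151.52] yaw -136.6 F [ 0.04 -0.18 -0.49] M [ 0.119 -0.076 -0.049] j6 -2.51 10.7
```

carry_out([
  {"offset": [0,0,-1],"twist": 0},
  {"offset": [0,0,0],"twist": 0},
])

```text
time_s: 10.95
tool_pos: [0.5036, -0.0146, 0.1504]
tcp_rot: [1.161, -2.919, -0.0]
contact_force: [-0.2, -0.0, -1.1]
grip_width: 0.0239
finger_force: 40.0
```

carry_out([
  {"offset": [0,0,-0.7],"twist": 0},
  {"offset": [0,0,0],"twist": 0},
])

```text
time_s: 11.2
tool_pos: [0.5036, -0.0147, 0.1498]
tcp_rot: [1.161, -2.919, -0.0]
contact_force: [-0.2, 0.1, -1.3]
grip_width: 0.0235
finger_force: 40.0
```

carry_out([
  {"offset": [0,0,-0.6],"twist": 0},
  {"offset": [0,0,0],"twist": 0},
])

```text
time_s: 11.45
tool_pos: [0.5038, -0.0147, 0.1493]
tcp_rot: [-1.161, 2.919, -0.0]
contact_force: [0.3, -0.2, -0.1]
grip_width: 0.0237
finger_force: 40.0
```

carry_out([
  {"offset": [0,0,-0.7],"twist": 0},
  {"offset": [0,0,0],"twist": 0},
])

```text
time_s: 11.7
tool_pos: [0.5038, -0.0147, 0.1488]
tcp_rot: [-1.161, 2.919, -0.0]
contact_force: [-0.2, 0.0, 1.3]
grip_width: 0.0232
finger_force: 40.0
```

carry_out([
  {"offset": [0,0,-0.7],"twist": 0},
  {"offset": [0,0,0],"twist": 0},
])

```text
time_s: 11.95
tool_pos: [0.5038, -0.0147, 0.148]
tcp_rot: [-1.161, 2.919, -0.0]
contact_force: [-0.4, 0.2, 1.8]
grip_width: 0.0237
finger_force: 40.0
```

```bash
python3 s.py
```

```text
[503.8  -14.69 147.98] yaw 223.4 F [-0.44  0.16  1.75] M [ 0.122 -0.04  -0.023] j6 -2.51 11.95
```

carry_out([
  {"offset": [0,0,-1],"twist": 0},
  {"offset": [0,0,0],"twist": -3},
  {"offset": [0,0,0],"twist": -5},
  {"offset": [0,0,0],"twist": -5},
  {"offset": [0,0,0],"twist": -5},
])

```text
time_s: 12.58
tool_pos: [0.5032, -0.0146, 0.1462]
tcp_rot: [0.685, -3.065, -0.001]
contact_force: [0.2, -0.1, -1.5]
grip_width: 0.0234
finger_force: 40.0
```

```bash
python3 s.py
```

```text
[503.24 -14.57 146.16] yaw -154.8 F [ 0.18 -0.13 -1.48] M [ 0.07  -0.101 -0.034] j6 -2.2 12.575
```

Force has dropped, so the blade seems to be in the slot. Feeding down.

carry_out([
  {"offset": [0,0,-1],"twist": 0},
  {"offset": [0,0,-0.5],"twist": 0},
  {"offset": [0,0,0],"twist": 0},
])

```text
time_s: 12.95
tool_pos: [0.5035, -0.0146, 0.1451]
tcp_rot: [0.691, -3.064, -0.0]
contact_force: [0.3, 0.5, -0.3]
grip_width: 0.0237
finger_force: 40.0
```

```bash
python3 s.py
```

```text
[503.54 -14.64 145.11] yaw -154.6 F [ 0.32  0.47 -0.34] M [ 0.157 -0.106 -0.023] j6 -2.2 12.95
```

carry_out([
  {"offset": [0,0,-0.8],"twist": 0},
  {"offset": [0,0,-0.7],"twist": 0},
  {"offset": [0,0,0],"twist": 0},
])

```text
time_s: 13.32
tool_pos: [0.5036, -0.0146, 0.1438]
tcp_rot: [0.69, -3.065, -0.0]
contact_force: [-0.3, -0.3, -1.1]
grip_width: 0.024
finger_force: 40.0
```

carry_out([
  {"offset": [0,0,-0.7],"twist": 0},
  {"offset": [0,0,0],"twist": 0},
])

```text
time_s: 13.58
tool_pos: [0.5038, -0.0147, 0.1434]
tcp_rot: [-0.69, 3.065, -0.0]
contact_force: [-0.5, 0.9, 0.7]
grip_width: 0.024
finger_force: 40.0
```

```bash
python3 s.py
```

```text
[503.75 -14.67 143.37] yaw 205.4 F [-0.54  0.85  0.66] M [ 0.166 -0.023 -0.   ] j6 -2.2 13.575
```

carry_out([
  {"offset": [0,0,-0.6],"twist": 0},
  {"offset": [0,0,0],"twist": -5},
  {"offset": [0,0,0],"twist": -5},
  {"offset": [0,0,0],"twist": -5},
  {"offset": [0,0,0],"twist": 0},
])

```text
time_s: 14.2
tool_pos: [0.5041, -0.015, 0.1429]
tcp_rot: [-0.285, 3.128, -0.001]
contact_force: [-0.9, -1.5, 1.9]
grip_width: 0.0236
finger_force: 40.0
```

```bash
python3 s.py
```

```text
[504.06 -14.96 142.9 ] yaw 190.4 F [-0.92 -1.46  1.86] M [-0.181 -0.11   0.042] j6 -1.94 14.2
```

carry_out([
  {"offset": [-0.2,-0.3,0],"twist": -5},
  {"offset": [0,0,0],"twist": -5},
  {"offset": [0,0,0],"twist": -5},
  {"offset": [0,0,0],"twist": -5},
  {"offset": [0,0,0],"twist": 0},
])

```text
time_s: 14.82
tool_pos: [0.504, -0.0154, 0.1429]
tcp_rot: [0.26, 3.13, -0.001]
contact_force: [0.5, -2.1, 1.6]
grip_width: 0.0238
finger_force: 40.0
```

```bash
python3 s.py
```

```text
[503.99 -15.43 142.92] yaw 170.5 F [ 0.5  -2.12  1.57] M [-0.569 -0.276  0.034] j6 -1.59 14.825
```

carry_out([
  {"offset": [0,-0.6,0],"twist": -5},
  {"offset": [0,-0.2,0],"twist": -5},
  {"offset": [0,-0.2,0],"twist": -5},
  {"offset": [0,0,0],"twist": -5},
  {"offset": [0,0,0],"twist": 0},
])

```text
time_s: 15.45
tool_pos: [0.5039, -0.0161, 0.1428]
tcp_rot: [0.798, 3.037, -0.0]
contact_force: [0.8, -1.2, 1.5]
grip_width: 0.0236
finger_force: 40.0
```

```bash
python3 s.py
```

```text
[503.87 -16.09 142.81] yaw 150.6 F [ 0.8  -1.21  1.46] M [-0.412 -0.384  0.078] j6 -1.25 15.45
```

carry_out([
  {"offset": [0.2,-0.3,0],"twist": -4},
  {"offset": [0,0,0],"twist": -4},
  {"offset": [0,0,0],"twist": 0},
])

```text
time_s: 15.82
tool_pos: [0.5038, -0.0163, 0.1426]
tcp_rot: [1.008, 2.975, -0.0]
contact_force: [0.2, -1.4, 2.2]
grip_width: 0.0238
finger_force: 40.0
```

```bash
python3 s.py
python3 - <<'E'
from h import *
im=capture("top");cv2.imwrite("pics/c6.png",cv2.resize(im[230:330,300:420],(720,600),interpolation=cv2.INTER_CUBIC)[:,:,::-1])
E
```

```text
[503.79 -16.32 142.64] yaw 142.6 F [ 0.17 -1.38  2.17] M [-0.308 -0.214  0.056] j6 -1.11 15.825
```

carry_out([
  {"offset": [0,0,0],"twist": -3},
  {"offset": [0,0,0],"twist": 0},
])

```text
time_s: 16.12
tool_pos: [0.5037, -0.0164, 0.1426]
tcp_rot: [1.087, 2.947, -0.0]
contact_force: [2.2, -2.1, 1.2]
grip_width: 0.0237
finger_force: 40.0
```

```bash
python3 s.py
```

```text
[503.75 -16.4  142.62] yaw 139.5 F [ 2.24 -2.13  1.18] M [-0.48  -0.259  0.011] j6 -1.05 16.125
```

carry_out([
  {"offset": [0.4,-0.4,0],"twist": -3},
  {"offset": [0,0,0],"twist": 0},
])

```text
time_s: 16.38
tool_pos: [0.5038, -0.0165, 0.1424]
tcp_rot: [-1.164, -2.918, 0.0]
contact_force: [-0.8, -1.3, 2.0]
grip_width: 0.0239
finger_force: 40.0
```

```bash
python3 s.py
```

```text
[503.83 -16.55 142.42] yaw -223.5 F [-0.81 -1.27  2.  ] M [-0.333 -0.022  0.071] j6 -1.0 16.375
```

carry_out([
  {"offset": [0,0,0],"twist": -3},
  {"offset": [0,0,0],"twist": 0},
])

```text
time_s: 16.62
tool_pos: [0.5038, -0.0166, 0.1424]
tcp_rot: [-1.24, -2.886, 0.0]
contact_force: [-0.6, -2.2, 1.0]
grip_width: 0.0239
finger_force: 40.0
```

```bash
python3 s.py
```

```text
[503.81 -16.61 142.42] yaw -226.5 F [-0.6  -2.17  1.03] M [-0.28   0.048  0.072] j6 -0.95 16.625
```

carry_out([
  {"offset": [0,0,0],"twist": -2},
  {"offset": [0,0,0],"twist": 0},
])

```text
time_s: 16.88
tool_pos: [0.5038, -0.0166, 0.1424]
tcp_rot: [-1.293, -2.863, 0.0]
contact_force: [-1.7, -1.7, 1.9]
grip_width: 0.0238
finger_force: 40.0
```

```bash
python3 s.py
```

```text
[503.83 -16.63 142.4 ] yaw -228.6 F [-1.67 -1.71  1.87] M [-0.36   0.194  0.074] j6 -0.91 16.875
```

carry_out([
  {"offset": [-0.2,-0.3,0],"twist": -2},
  {"offset": [0,0,0],"twist": 0},
])

```text
time_s: 17.12
tool_pos: [0.5037, -0.0168, 0.1425]
tcp_rot: [-1.344, -2.839, -0.0]
contact_force: [-1.9, -0.4, 2.1]
grip_width: 0.0238
finger_force: 40.0
```

```bash
python3 s.py
```

```text
[503.74 -16.79 142.45] yaw -230.7 F [-1.95 -0.4   2.09] M [-0.126  0.181  0.021] j6 -0.88 17.125
```

carry_out([
  {"offset": [0,0,0],"twist": -2},
  {"offset": [0,0,0],"twist": 0},
])

```text
time_s: 17.38
tool_pos: [0.5037, -0.0168, 0.1425]
tcp_rot: [-1.393, -2.815, -0.0]
contact_force: [-1.7, -0.1, 2.7]
grip_width: 0.0236
finger_force: 40.0
```

```bash
python3 s.py
python3 - <<'E'
from h import *
im=capture("scene");cv2.imwrite("pics/c7.png",cv2.resize(im[200:300,340:460],(720,600),interpolation=cv2.INTER_CUBIC)[:,:,::-1])
E
```

```text
[503.73 -16.84 142.46] yaw -232.7 F [-1.68 -0.14  2.68] M [-0.103  0.28   0.08 ] j6 -0.84 17.375
```

View pics/c7.png

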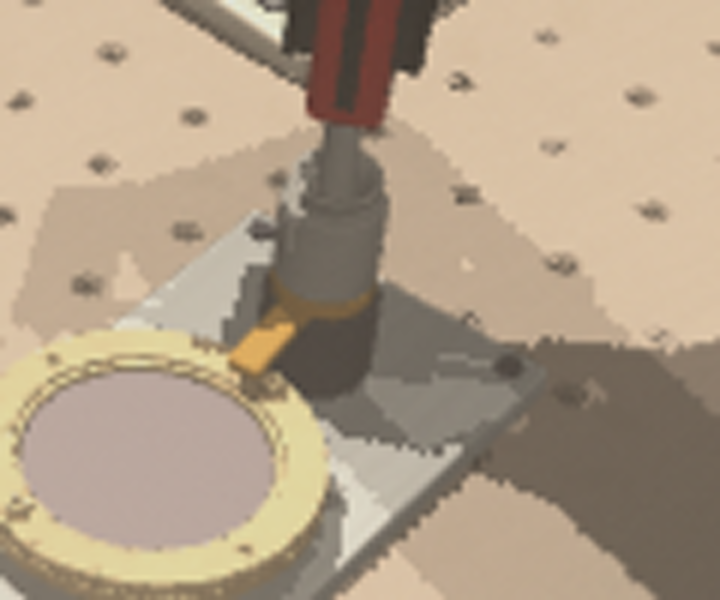

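The finger is swinging over the fixture, with its tip at crop (247, 362). Checking its angle against the start picture.

Run:
```python
from h import *
ax=np.array([.5037,-.0148])
def band(im):
    h=cv2.cvtColor(im,cv2.COLOR_RGB2HSV);return ((h[...,0]>12)&(h[...,0]<24)&(h[...,1]>130)&(h[...,2]>130))
for c,n in (("top",0),("scene",0),("top",1),("scene",1)):
    im=cv2.imread(f"pics/{c}0.png")[:,:,::-1] if n==0 else capture(c)
    m=band(np.ascontiguousarray(im));v,u=np.nonzero(m)
    P=np.array([atz(c,(a,b),.048)[:2] for a,b in zip(u,v)])-ax
    r=np.hypot(*P.T);k=(r>.025)&(r<.056)
    # scene view: also restrict to plausible sector
    a=np.degrees(np.arctan2(P[k,1],P[k,0]));print(c,n,k.sum(),np.round(np.percentile(a,[5,25,50,75,95]),0) if k.any() else "")
    s=P[k].mean(0);print(np.degrees(np.arctan2(s[1],s[0])))
```

```text
top 0 16 [170. 173. 175. 178. 178.]
174.16833695060456
scene 0 57 [ 95. 167. 172. 175. 179.]
172.20071511285775
top 1 6 [ 72. 105. 113. 114. 115.]
104.2382817276127
scene 1 45 [102. 106. 110. 113. 117.]
109.32382200212966
```

carry_out([
  {"offset": [-0.4,0,0],"twist": -2},
  {"offset": [0,0,0],"twist": 0},
])

```text
time_s: 17.77
tool_pos: [0.5036, -0.0169, 0.1426]
tcp_rot: [1.442, 2.791, 0.0]
contact_force: [-1.7, 0.5, 1.6]
grip_width: 0.0238
finger_force: 40.0
```

```bash
python3 s.py
```

```text
[503.6  -16.9  142.61] yaw 125.3 F [-1.71  0.51  1.63] M [0.002 0.083 0.023] j6 -0.81 17.775
```

carry_out([
  {"offset": [0,0,0],"twist": -1.5},
  {"offset": [0,0,0],"twist": 0},
])

```text
time_s: 18.02
tool_pos: [0.5036, -0.0169, 0.1426]
tcp_rot: [1.479, 2.772, 0.0]
contact_force: [-0.6, -1.0, 1.8]
grip_width: 0.0236
finger_force: 40.0
```

```bash
python3 s.py
```

```text
[503.58 -16.94 142.6 ] yaw 123.8 F [-0.59 -0.97  1.82] M [0.01  0.075 0.058] j6 -0.78 18.025
```

carry_out([
  {"offset": [0,0,0],"twist": -1.5},
  {"offset": [0,0,0],"twist": 0},
])

```text
time_s: 18.27
tool_pos: [0.5035, -0.0169, 0.1426]
tcp_rot: [1.515, 2.752, 0.0]
contact_force: [-0.6, -0.9, 2.5]
grip_width: 0.0238
finger_force: 40.0
```

```bash
python3 s.py
```

```text
[503.55 -16.94 142.57] yaw 122.3 F [-0.59 -0.93  2.54] M [0.016 0.073 0.052] j6 -0.75 18.275
```

carry_out([
  {"offset": [0,0,0],"twist": -1.5},
  {"offset": [0,0,0],"twist": 0},
])

```text
time_s: 18.52
tool_pos: [0.5035, -0.017, 0.1426]
tcp_rot: [1.551, 2.732, -0.0]
contact_force: [-2.3, -0.3, 1.3]
grip_width: 0.0235
finger_force: 40.0
```

```bash
python3 s.py
```

```text
[503.49 -16.99 142.55] yaw 120.8 F [-2.34 -0.27  1.26] M [0.017 0.108 0.016] j6 -0.73 18.525
```

carry_out([
  {"offset": [0,0,0],"twist": -1},
  {"offset": [0,0,0],"twist": 0},
])

```text
time_s: 18.77
tool_pos: [0.5035, -0.017, 0.1425]
tcp_rot: [-1.574, -2.719, 0.0]
contact_force: [-0.9, -1.2, 2.6]
grip_width: 0.0237
finger_force: 40.0
```

```bash
python3 s.py
```

```text
[503.48 -16.96 142.54] yaw -240.1 F [-0.92 -1.19  2.63] M [-0.033  0.092  0.101] j6 -0.71 18.775
```

carry_out([
  {"offset": [0,0,0],"twist": -1},
  {"offset": [0,0,0],"twist": 0},
])

```text
time_s: 19.02
tool_pos: [0.5035, -0.017, 0.1425]
tcp_rot: [-1.598, -2.705, 0.0]
contact_force: [-1.0, -1.0, 2.4]
grip_width: 0.0238
finger_force: 40.0
```

```bash
python3 s.py
```

```text
[503.47 -16.97 142.53] yaw -241.1 F [-0.99 -0.96  2.38] M [-0.027  0.087  0.079] j6 -0.69 19.025
```

```bash
cat > a.py <<'E'
from h import *
L=[]
for i in range(6):
    im=capture("scene");s=sense();L.append(np.r_[s["contact_force"],s["ft_torque"][2]])
print(np.round(np.mean(L,0),3),np.round(np.std(L,0),3),s["time_s"])
h=cv2.cvtColor(im,cv2.COLOR_RGB2HSV);m=(h[...,0]>12)&(h[...,0]<24)&(h[...,1]>130)&(h[...,2]>130)
v,u=np.nonzero(m);P=np.array([atz("scene",(a,b),.048)[:2] for a,b in zip(u,v)])-[.5037,-.0148]
r=np.hypot(*P.T);q=P[(r>.025)&(r<.056)].mean(0);print("finger",np.degrees(np.arctan2(q[1],q[0])))
E
python3 a.py
```

```text
[-0.639 -0.318  1.975  0.093] [0.336 0.556 0.399 0.019] 19.325
finger 102.09327558240247
```

carry_out([
  {"offset": [0,0,0],"twist": -1.5},
  {"offset": [0,0,0],"twist": 0},
])

```text
time_s: 19.58
tool_pos: [0.5035, -0.017, 0.1425]
tcp_rot: [-1.633, -2.684, 0.0]
contact_force: [-0.8, -1.1, 3.0]
grip_width: 0.0234
finger_force: 40.0
```

```bash
python3 a.py
```

```text
[-1.232 -0.861  2.134  0.112] [0.424 0.444 0.332 0.018] 19.875
finger 102.09327558240247
```

carry_out([
  {"offset": [0,0,0],"twist": -1.5},
  {"offset": [0,0,0],"twist": 0},
])

```text
time_s: 20.12
tool_pos: [0.5034, -0.0169, 0.1425]
tcp_rot: [-1.668, -2.662, 0.0]
contact_force: [-1.5, -0.5, 2.2]
grip_width: 0.0235
finger_force: 40.0
```

```bash
python3 a.py
```

```text
[-1.597 -0.5    2.091  0.111] [0.494 0.294 0.306 0.02 ] 20.425
finger 101.92879397484646
```

The finger has stopped moving: it is about 70° from its start, and the torque has doubled from its level during the turn. It's at the stop, so I'm relaxing the twist and withdrawing.

carry_out([
  {"offset": [0,0,0],"twist": 3},
  {"offset": [-0.3,-0.2,0],"twist": 3},
  {"offset": [0,0,1.5],"twist": 0},
  {"offset": [0,0,4],"twist": 0},
  {"offset": [0,0,8],"twist": 0},
])

```text
time_s: 21.05
tool_pos: [0.5028, -0.0171, 0.156]
tcp_rot: [-1.526, -2.745, 0.001]
contact_force: [-1.1, -0.4, -0.7]
grip_width: 0.0237
finger_force: 40.0
```

```bash
python3 s.py; python3 a.py
```

```text
[502.78 -17.13 155.98] yaw -238.2 F [-1.08 -0.36 -0.69] M [ 0.012 -0.137 -0.012] j6 -0.75 21.05
[-0.346  0.892 -0.422  0.023] [0.533 0.473 0.701 0.028] 21.35
finger 102.09327558240247
```

carry_out([
  {"offset": [0,0,12],"twist": 0},
  {"offset": [0,0,15],"twist": 0},
  {"offset": [0,0,20],"twist": 0},
  {"offset": [0,0,12],"twist": 0},
  {"offset": [0,0,0],"twist": 0},
])

```text
time_s: 21.98
tool_pos: [0.5041, -0.0174, 0.2167]
tcp_rot: [1.525, 2.743, 0.001]
contact_force: [0.5, 0.5, -0.8]
grip_width: 0.024
finger_force: 40.0
```

```bash
python3 s.py; python3 a.py
```

```text
[504.11 -17.37 216.71] yaw 121.9 F [ 0.51  0.46 -0.82] M [ 0.038 -0.127  0.054] j6 -0.75 21.975
[-0.014  0.075 -1.304  0.008] [0.572 0.372 0.246 0.044] 22.275
finger 102.09327558240247
```

carry_out([
  {"offset": [-6,52,0],"twist": 6},
  {"offset": [-6,52,0],"twist": 6},
  {"offset": [-6,52,0],"twist": 6},
  {"offset": [-6,52,0],"twist": 6},
  {"offset": [-6,52,0],"twist": 4},
])

```text
time_s: 22.9
tool_pos: [0.4726, 0.2444, 0.2146]
tcp_rot: [-0.812, -3.034, 0.001]
contact_force: [1.7, 0.4, -0.9]
grip_width: 0.0241
finger_force: 40.0
```

carry_out([
  {"offset": [-6,52,0],"twist": 4},
  {"offset": [-6,45,0],"twist": 0},
  {"offset": [0,0,0],"twist": 0},
  {"offset": [0,0,0],"twist": 0},
  {"offset": [0,0,0],"twist": 0},
])

```text
time_s: 23.52
tool_pos: [0.4614, 0.3387, 0.2148]
tcp_rot: [-0.712, -3.06, 0.001]
contact_force: [-0.7, -0.2, -0.7]
grip_width: 0.0237
finger_force: 40.0
```

```bash
python3 a.py; python3 s.py
```

```text
[-0.022  0.24  -1.033 -0.02 ] [0.516 0.578 0.512 0.014] 23.825
finger 102.3794225023809
[461.46 339.38 215.22] yaw 153.8 F [-0.14  0.76 -1.42] M [ 0.083 -0.145 -0.049] j6 -0.62 23.825
```

carry_out([
  {"offset": [-2,5.6,0],"twist": 0},
  {"offset": [0,0,-25],"twist": 0},
  {"offset": [0,0,-25],"twist": 0},
  {"offset": [0,0,-6],"twist": 0},
  {"offset": [0,0,0],"twist": 0},
])

```text
time_s: 24.45
tool_pos: [0.4591, 0.3456, 0.1591]
tcp_rot: [-0.71, -3.06, 0.0]
contact_force: [0.2, 0.4, -1.1]
grip_width: 0.0236
finger_force: 40.0
```

```bash
python3 a.py; python3 s.py
```

```text
[-0.108 -0.196 -0.893 -0.015] [0.363 0.436 0.42  0.022] 24.75
finger 103.50459050402296
[459.68 345.73 160.03] yaw 153.9 F [-0.54 -0.33 -1.54] M [ 0.019 -0.151 -0.034] j6 -0.61 24.75
```

carry_out([
  {"offset": [0,-0.6,-4],"twist": 0},
  {"offset": [0,0,-4],"twist": 0},
  {"offset": [0,0,-4],"twist": 0},
  {"offset": [0,0,-4],"twist": 0},
  {"offset": [0,0,0],"twist": 0},
])

```text
time_s: 25.38
tool_pos: [0.4588, 0.3447, 0.1424]
tcp_rot: [-0.71, -3.059, 0.001]
contact_force: [0.6, -0.5, -0.3]
grip_width: 0.0241
finger_force: 40.0
```

```bash
python3 a.py; python3 s.py
```

```text
[-0.07   0.037 -1.294 -0.007] [0.46  0.577 0.305 0.026] 25.675
finger 104.60562067686226
[459.32 344.93 143.26] yaw 153.9 F [-0.19  0.47 -1.45] M [ 0.059 -0.186 -0.037] j6 -0.61 25.675
```

carry_out([
  {"offset": [0,0,-10],"twist": 0},
  {"offset": [0,0,-15],"twist": 0},
  {"offset": [0,0,-12],"twist": 0},
  {"offset": [0,0,-8],"twist": 0},
  {"offset": [0,0,0],"twist": 0},
])

```text
time_s: 26.3
tool_pos: [0.4587, 0.3445, 0.0969]
tcp_rot: [-0.71, -3.059, 0.002]
contact_force: [0.6, 0.7, -0.4]
grip_width: 0.0239
finger_force: 40.0
```

```bash
python3 a.py; python3 s.py
```

```text
[-0.028 -0.185 -0.649 -0.013] [0.449 0.568 0.505 0.018] 26.6
finger 104.79640147082806
[459.53 345.07  98.63] yaw 153.9 F [ 0.54 -0.25 -1.35] M [ 0.124 -0.155 -0.036] j6 -0.61 26.6
```

carry_out([
  {"offset": [0,0,-2],"twist": 0},
  {"offset": [0,0,-2],"twist": 0},
  {"offset": [0,0,-1],"twist": 0},
  {"offset": [0,0,0],"twist": 0},
])

```text
time_s: 27.1
tool_pos: [0.459, 0.3448, 0.0928]
tcp_rot: [-0.71, -3.06, 0.0]
contact_force: [0.1, -1.0, -0.7]
grip_width: 0.0238
finger_force: 40.0
```

```bash
python3 a.py; python3 s.py
```

```text
[-0.045  0.133 -0.565 -0.012] [0.362 0.982 0.358 0.024] 27.4
finger 104.62107838659047
[459.22 344.91  93.12] yaw 153.9 F [-0.69  0.23 -0.79] M [ 0.055 -0.167 -0.006] j6 -0.61 27.4
```

carry_out([
  {"offset": [0,0,-1],"twist": 0},
  {"offset": [0,0,-0.7],"twist": 0},
  {"offset": [0,0,0],"twist": 0},
])

```text
time_s: 27.78
tool_pos: [0.4592, 0.3449, 0.0915]
tcp_rot: [0.71, 3.06, 0.0]
contact_force: [0.4, 0.5, -0.3]
grip_width: 0.0237
finger_force: 40.0
```

```bash
python3 a.py; python3 s.py
```

```text
[-0.725 -0.293  0.872  0.006] [0.563 0.318 0.473 0.022] 28.075
finger 104.62284057398617
[459.18 344.89  91.43] yaw 153.9 F [-0.82  0.14  1.57] M [-0.038 -0.03  -0.019] j6 -0.61 28.075
```

Shoulder contact (+2 N), so it's home. Releasing and withdrawing upwards.

carry_out([
  {"offset": [0,0,0],"twist": 0},
  {"offset": [0,0,0],"twist": 0},
  {"offset": [0,0,0],"twist": 0},
  {"offset": [0,0,0],"twist": 0},
  {"offset": [0,0,0],"twist": 0},
], hand=-1)

```text
time_s: 28.7
tool_pos: [0.4592, 0.3448, 0.0913]
tcp_rot: [-0.71, -3.06, 0.0]
contact_force: [0.3, 0.0, -0.4]
grip_width: 0.0659
finger_force: 0.0
```

carry_out([
  {"offset": [0,0,0],"twist": 0},
  {"offset": [0,0,0],"twist": 0},
  {"offset": [0,0,0],"twist": 0},
  {"offset": [0,0,10],"twist": 0},
  {"offset": [0,0,30],"twist": 0},
])

```text
time_s: 29.32
tool_pos: [0.4579, 0.3441, 0.1305]
tcp_rot: [-0.71, -3.058, 0.004]
contact_force: [0.4, -0.4, 0.7]
grip_width: 0.0868
finger_force: 0.0
```

carry_out([
  {"offset": [0,0,40],"twist": 0},
  {"offset": [0,0,40],"twist": 0},
  {"offset": [-10,-50,10],"twist": 0},
  {"offset": [-10,-50,0],"twist": 0},
  {"offset": [-10,-50,0],"twist": 0},
])

```text
time_s: 29.95
tool_pos: [0.429, 0.1937, 0.2225]
tcp_rot: [0.709, 3.059, 0.001]
contact_force: [1.4, -0.5, 0.1]
grip_width: 0.0867
finger_force: 0.0
```

carry_out([
  {"offset": [-10,-50,0],"twist": 0},
  {"offset": [-10,-50,0],"twist": 0},
  {"offset": [0,-50,0],"twist": 0},
  {"offset": [0,-50,0],"twist": 0},
  {"offset": [0,-50,0],"twist": 0},
])

```text
time_s: 30.58
tool_pos: [0.4092, -0.0568, 0.2224]
tcp_rot: [0.71, 3.058, -0.0]
contact_force: [1.6, -0.5, -0.1]
grip_width: 0.0872
finger_force: 0.0
```

```bash
python3 a.py; python3 s.py
python3 - <<'E'
from h import *
b=capture("scene");a=capture("top")
A=cv2.resize(b[200:410,210:440],(460,420),interpolation=cv2.INTER_CUBIC)
B=cv2.resize(a[235:325,300:370+30],(340,306));B=cv2.copyMakeBorder(B,0,114,0,0,cv2.BORDER_CONSTANT)
cv2.imwrite("pics/c8.png",np.hstack([A,B])[:,:,::-1])
for c in("scene","top"):
    for t in("driver_grip","brass_fixture_b"):
        l=pinpoint(c,t);print(c,t,l[0] if l else None)
E
```

```text
[-0.039 -0.807 -0.339  0.007] [0.246 1.982 0.387 0.029] 30.875
finger 102.08494563606108
[409.26 -54.38 221.7 ] yaw 153.9 F [ 0.03 -0.37 -0.41] M [ 0.072 -0.192  0.018] j6 -1.44 30.875
scene driver_grip {'uv': [240.4, 332.7], 'conf': 0.66}
scene brass_fixture_b {'uv': [360.7, 285.2], 'conf': 0.66}
top driver_grip {'uv': [207.1, 301.4], 'conf': 0.62}
top brass_fixture_b {'uv': [336.0, 284.0], 'conf': 0.77}
```

View pics/c8.png

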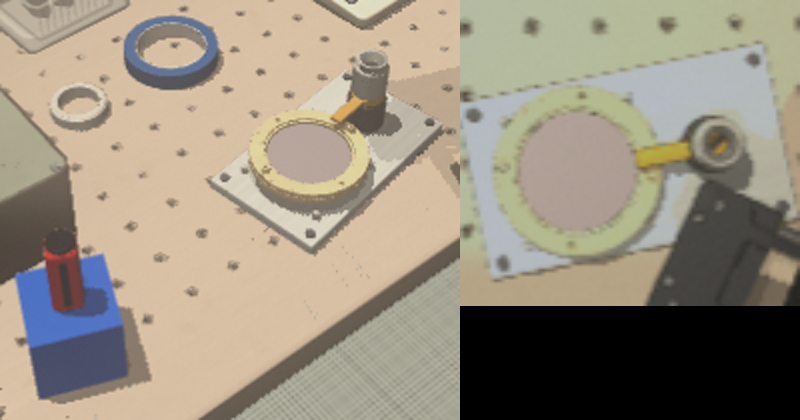

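The driver stands home and upright in the stand, at (65, 270) in the picture. The finger lies over the fixture rim at about 102°, down from about 172–174°, which is its full travel. Handing in.

```bash
python3 -c "
from bench import *
print(hand_in())"
```

```text
the job is handed in; nothing more can be done
None
```

The job is handed in: by force and camera, the blade seated under light pressure, the finger reached its stop over the fixture, and the screwdriver is back upright and fully home in its stand, at about 31 s of the 67 s limit.

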